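# Load the tube mixer and latch it

### The arm

A 6-joint arm with a two-finger parallel gripper is mounted at the origin on the work surface. World frame = base frame: x ahead of the robot, y to its left, z up, the work surface at z = 0. Lengths are in m, angles in rad, forces in N, time in s.
With the tool pointing down it reaches from about 0.25 to 0.725 m from the base axis. Payload 4 kg.
Tool frame: the origin (TCP) lies on the centre line of the jaws, within the pads' length; the fingertips stand tip_reach ahead of it and the grasp point (between the pads) lies 5 mm behind it (tip_reach is the distance from the TCP to the fingertips, in m); z points along the fingers, y is the direction in which the jaws open and shut (so a half turn about z gives the same grasp; the last joint's range is limited). The gripper opens to 85 mm and grips with 20 to 120 N. Pads are 22 mm wide; open, the fingers measure 114 mm over their backs; the gripper's body (76 mm by 85 mm) begins 54 mm behind the grasp point. The pads swing forward as they close: fully open they stand 13 mm farther back than shut.
Start: joints at [1.267, 0.241, 0.005, 1.335, 0, 1.571], TCP at [0.15, 0.477, 0.245] pointing down, gripper open.
Joint ranges: [-2.72, 2.72], [-1.05, 1.87], [-1.09, 1.28], [-1.99, 2.15], [-1.42, 1.44], [-3.14, 3.14]. Speed limits (rad/s): [2.79, 2.79, 3.14, 3.14, 3.14, 3.14].

### API

Orientations are given as a unit quaternion [x, y, z, w].
In Python, from workcell import * gives the robot as it stands.
- The arm moves only by the tool arm_command, never from a script. Its arguments are lists of equal length, an entry for each row: "translation": the shift along the tool's x, y, z in cm, a list of three; "turn": the turn about the tool's z in rad; "hand": the closure, from 0 (fully open) to 1 (shut). In form: {"translation": [[x, y, z], ...], "turn": [turn, ...], "hand": [hand, ...]}. A call has 1 to 5 rows; each row is the pose to reach, as a shift and turn from the pose commanded when the call began, along the tool's axes at that moment; what a row does not reach only later rows make up. A row lasts 1/12 s, in which the tool goes at most 41.7 mm and 7.16 degrees, less where a joint would pass 70% of its speed; a pose out of reach is approached as far as the arm can. A call with a gripper value outside its range is refused whole. The fingers move at their own pace and stop on an object; the grip force is fixed at half the most. Time passes only in rows, so rows that repeat a pose let the fingers close. It gives the time, the measured TCP pose, the force and the opening at its end, in the units of the state.
- get_obs(): the state, without advancing time (a new reading comes with each control period).
- camera(name): name is "scene" or "side" or "wrist"; returns (picture, depth): 384x512x3 uint8, red, green, blue; 384x512 float32, m along the optical axis (not along the pixel's ray), 0 where there is no reading.
- camera_info(name): a dict with "mtx" (3x3 intrinsics, pixels), "world_to_cam" (4x4, takes a point from world to camera coordinates). Camera axes: x right, y down, z forward; pixel columns grow to the right and rows downward; lengths in m; the calibration is good to about 2 mm. A picture is of the moment at which its call begins: read the wrist's pose just before it. camera_info takes no time and is no camera call; for the wrist camera it gives the pose at the moment of the call.
- job_done(): hands the job in, once; it reports no verdict.
Trained networks look in the newest picture that a camera, given by its name, has taken for a name from the list of things; names that differ only in an ending like _2 or _b are one class to them, and where a whole thing is asked for, a point or a joint stands for the part that bears it (a point fixed in the world has none). Each returns a list of dicts, best first, with "conf" (0 to 1); they miss things now and then, are a little off and sometimes report something else, mostly with a low value. They report only what shows in the picture. A call takes as long as a camera call. They do not tell look-alikes from the thing itself.
- search_frame(camera, name): "location" ([row, column] in pixels, amid what is visible of it).
- spot_point(camera, name): "location" ([row, column] in pixels: a listed point, or the origin of a listed thing).
The state is a dict: "clock": time; "joint_pos": joint angles; "joint_vel": joint speeds; "tau": joint torques, N m; "eef_pos": TCP position; "tool_rot": TCP orientation; "ft_force": force on the tool from outside, world axes, zero at the start; "ft_torque": the same for the moment, N m; "grip_width": finger opening in m.
Only numpy, scipy, OpenCV 4.12 (cv2) and the standard library are available. Lean on these libraries where they do the work, as an engineer would, in place of code of your own. Each camera call takes 0.05 s, during which the arm holds its last target. There are 200 camera calls.

### The job

Set the red-capped tube block down fully into the pocket of the bench mixer, keeping its tubes upright, then put the blue cover squarely over its caps so that it sits flat on the block, and last swing the mixer's red-handled latch over the cover until it lies home in its catch. Leave the yellow-capped block, the wire rack, the jar and the scanner where they are.

Things in the scene. Friction and masses are not known exactly. Their poses are not given: they have to be found in the camera images.
- red_block: The tube block: grey plastic, 96 (x) x 56 (y) x 45 mm high, with 8 red round caps (17 mm across, 4 along x by 2 along y, 22 x 24 mm apart) standing 14 mm above its top, 59 mm in all. The tubes are part of it. It looks the same after a half turn. Origin: centre of its underside; z up. Loose, about 0.3 kg, on the bench.
- cover: Blue plastic cover, an upside-down tray 96 (x) x 56 (y) x 26 mm high, white stripe on top, skirt walls 4 mm thick and 20 mm deep, standing skirt down on the bench. Over the block its skirt rests on the block's top rim around the caps (about 2.5 mm play), its origin then 45 mm above the block's. Origin: centre of its underside; z up. Same after a half turn. Loose, about 0.12 kg.
- mixer: Bench tube mixer, fixed: white housing 240 (x) x 150 (y) x 46 mm high, grey platform, aluminium pocket. A dark hinge bracket at its +x end (59 to 73 mm from the centre, 36 mm wide) and a dark forked catch at its -x end (64 to 72 mm, 33 mm wide) stand up to 139 mm above the bench. Origin: centre of its underside; x runs from catch to hinge.
- pocket (a point): Centre of the pocket floor on top of the mixer, 52 mm above the bench; axes as the mixer's. The pocket is 102 (x) x 62 (y) mm inside, with walls 5 mm thick that stand only 12 mm above its floor. The block goes in lengthwise along x, either way round; seated, the block's origin lies on this point.
- latch_hinge (a point): The latch's hinge, a horizontal pin along the mixer's y, 66 mm from the pocket centre towards +x and 129 mm above the bench.
- latch_grip (a point): Centre of the latch's red round handle (cylinder 24 mm across, 26 mm long along the mixer's y) at the free end of the steel latch arm (20 mm wide, 8 mm thick), 165 mm from the hinge. It swings in the mixer's upright xz plane. Closed, it is 99 mm from the pocket centre towards -x and 129 mm above the bench.
- latch (a joint): Angle of the latch: 0 = closed, level over the cover and lying in the fork; pi/2 = upright; up to 2.4 = leaning back away from the pocket. It starts open, leaning back. Stiff hinge (about 0.2 N m): it stays where it is left and must be brought all the way down. The arm clears a seated cover by 2 mm.
- yellow_block: Bystander, leave alone: tube block: grey plastic, 96 (x) x 56 (y) x 45 mm high, with 8 yellow round caps (17 mm across, 4 along x by 2 along y, 22 x 24 mm apart) standing 14 mm above its top, 59 mm in all. The tubes are part of it. It looks the same after a half turn. Origin: centre of its underside; z up.
- wire_rack: Bystander, leave alone: square blue wire rack full of capped tubes, 104 x 104 mm, 115 mm high. Origin: centre of its underside; z up.
- jar: Bystander, leave alone: clear specimen jar with a yellow lid, 64 mm across, 85 mm high. Origin: centre of its underside; z up.
- scanner: Bystander, leave alone: black hand scanner lying down, 175 mm long (x), head at +x 62 mm wide and 40 mm high. Origin on its underside.
Things that resemble listed ones, but are neither listed nor needed, are in the scene too. What is meant by the cover is not brown, and is the smaller of those in its own colour.

How it is judged:
On the way, in this order (a step that is already met when the one before it is completed fails the run):
1. the red-capped block sits fully down in the pocket (horizontal distance between red_block and pocket below 0.006 m and z of red_block in the frame of pocket below 0.003 m and angle between the x axis of red_block and the x axis of pocket, either way round below 0.09 rad and angle between red_block's own z axis and vertical below 0.05 rad), for 0.2 s.
2. the cover sits flat and square on the block in the pocket (all of step 1 and horizontal distance between cover and red_block below 0.006 m and z of cover in the frame of red_block between 0.042 and 0.048 m and angle between the x axis of cover and the x axis of red_block, either way round below 0.1 rad and angle between cover's own z axis and vertical below 0.05 rad), for 0.2 s.
3. the latch lies closed in its catch over the cover (all of step 2 and value of joint latch below 0.05 rad), for 0.2 s.
At the end, for the whole second after the job is handed in: Block in the pocket: within 6 mm of centre, 3 mm of the floor, 0.09 rad of square; cover on the block: within 6 mm of its centre, 3 mm of its seat, 0.1 rad of square; both tilted under 0.05 rad and at rest; latch within 0.05 rad of closed (all of step 3 and linear speed of each of red_block, cover below 0.02 m/s); the robot touches nothing.
It fails at once if the yellow-capped tube block is moved more than 15 mm or tipped (distance of yellow_block from where it was at the start of the episode above 0.015 m or angle between yellow_block's own z axis and vertical above 0.3 rad).
It fails at once if the wire rack is moved more than 15 mm or tipped (distance of wire_rack from where it was at the start of the episode above 0.015 m or angle between wire_rack's own z axis and vertical above 0.3 rad).
It fails at once if the jar is moved more than 15 mm or tipped (distance of jar from where it was at the start of the episode above 0.015 m or angle between jar's own z axis and vertical above 0.3 rad).
It fails at once if the scanner is moved more than 15 mm or tipped (distance of scanner from where it was at the start of the episode above 0.015 m or angle between scanner's own z axis and vertical above 0.3 rad).
It fails at once if the red-capped block is tipped more than 0.6 rad (angle between red_block's own z axis and vertical above 0.6 rad).
It also fails if it takes over 72 s, if anything falls off the work surface, if the arm or the gripper's body presses on something with over 40 N, if the wrist force passes 120 N, or if a joint passes its speed limit or range.

## Working session

There is one attempt and no reset: what is moved stays moved. The work goes in short steps, Python scripts to look and compute and a tool call to move; the robot and the scene stay as the last step left them, time stands still between calls to the robot, and variables do not carry over. Pictures are saved under pics/ and viewed, about 8 in all and at most 12, crops included, and the job is handed in when it is done.

Besides the shell and the picture viewer there is one more tool, called after "Emit:" as a command line: name --pt "numbers of a row" for each row, then --argument value for the rest. arm_command: Moves the arm, as the interface text tells. Its arguments: {"type":"object","properties":{"translation":{"type":"array","items":{"type":"array","items":{"type":"number"}}},"turn":{"type":"array","items":{"type":"number"}},"hand":{"type":"array","items":{"type":"number"}}},"required":["translation","turn","hand"]}

```bash
mkdir -p pics
cat > h.py <<'E'
from workcell import *
import numpy as np, cv2
from scipy.spatial.transform import Rotation as R
def cap(n):
    i=camera_info(n); p,d=camera(n); return p,d,np.array(i["mtx"]),np.array(i["world_to_cam"])
def cloud(d,K,T):
    v,u=np.mgrid[:d.shape[0],:d.shape[1]]
    P=np.stack([(u-K[0,2])/K[0,0]*d,(v-K[1,2])/K[1,1]*d,d],-1)
    W=(P-T[:3,3])@T[:3,:3]; W[d==0]=np.nan; return W
def save(n,p): cv2.imwrite(n,p[...,::-1])
E
python3 - <<'E'
from h import *
o=get_obs(); print({k:np.round(v,3) for k,v in o.items()})
ims=[]
for n in ["scene","side"]:
    p,d,K,T=cap(n); ims.append(p); W=cloud(d,K,T); np.save(n+".npy",W); np.save(n+"p.npy",p)
    for t in ["red_block","cover","mixer","pocket","latch_hinge","latch_grip","yellow_block","wire_rack","jar","scanner"]:
        r=spot_point(n,t) 
        print(n,t,[(np.round(a["location"]).astype(int).tolist(),round(a["conf"],2),np.round(W[int(np.clip(a["location"][0],0,383)),int(np.clip(a["location"][1],0,511))],3).tolist()) for a in r[:3]])
save("pics/a.png",ims[0]);save("pics/b.png",ims[1])
E
```

```text
{'clock': np.float64(0.0), 'joint_pos': array([ 1.267,  0.241,  0.004,  1.335, -0.   ,  1.571]), 'joint_vel': array([ 0.001,  0.001,  0.001,  0.   ,  0.002, -0.001]), 'tau': array([ 0.0000e+00, -3.7232e+01,  2.5241e+01,  1.7000e-02,  0.0000e+00,
       -0.0000e+00]), 'eef_pos': array([0.149, 0.477, 0.244]), 'tool_rot': array([ 0.151,  0.988, -0.001, -0.   ]), 'ft_force': array([-0.547, -0.259, -1.081]), 'ft_torque': array([-0.013, -0.017,  0.007]), 'grip_width': np.float64(0.086)}
scene red_block [([243, 209], 0.58, [0.633, -0.184, 0.056])]
scene cover [([153, 203], 0.96, [0.309, -0.215, 0.035]), ([199, 214], 0.65, [0.477, -0.176, 0.026]), ([174, 155], 0.64, [0.385, -0.361, 0.029])]
scene mixer [([208, 291], 0.86, [0.567, 0.04, 0.121])]
scene pocket [([201, 295], 0.81, [0.504, 0.058, 0.049])]
scene latch_hinge [([166, 303], 0.69, [0.444, 0.08, 0.143])]
scene latch_grip [([108, 309], 0.77, [0.094, 0.145, 0.001])]
scene yellow_block [([222, 152], 0.78, [0.556, -0.35, 0.045])]
scene wire_rack [([275, 134], 0.89, [0.741, -0.355, 0.117])]
scene jar [([200, 213], 0.71, [0.482, -0.179, 0.028]), ([295, 260], 0.69, [0.788, -0.05, 0.086])]
scene scanner [([146, 352], 0.8, [0.29, 0.263, 0.025])]
side red_block []
side cover [([252, 264], 0.94, [0.442, -0.192, 0.027]), ([290, 234], 0.84, [0.297, -0.232, 0.038]), ([316, 286], 0.8, [0.358, -0.371, 0.025])]
side mixer [([195, 231], 0.72, [0.488, 0.019, 0.051])]
side pocket [([183, 231], 0.66, [0.521, 0.054, 0.054])]
side latch_hinge [([178, 208], 0.77, [0.436, 0.06, 0.138])]
side latch_grip [([146, 182], 0.47, [0.381, 0.078, 0.287])]
side yellow_block [([276, 330], 0.88, [0.514, -0.377, 0.057]), ([189, 133], 0.57, [0.272, 0.263, 0.028])]
side wire_rack [([255, 371], 0.85, [0.657, -0.406, 0.052])]
side jar [([174, 306], 0.88, [nan, nan, nan])]
side scanner [([187, 135], 0.9, [0.276, 0.262, 0.031]), ([251, 371], 0.51, [0.655, -0.402, 0.065])]
```

View pics/a.png

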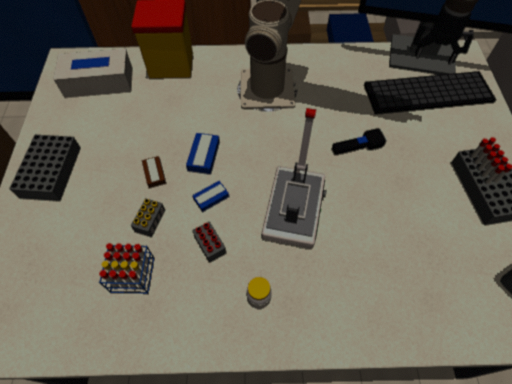

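View pics/b.png

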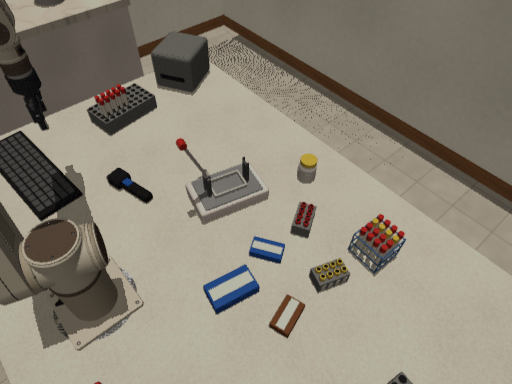

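The scene view shows the red block at (row 241, col 209), the small blue cover at (195, 211), a larger blue look-alike at (152, 203), and the mixer at (205, 295). The mixer's hinge is towards the robot and its latch leans back.

Run:
```python
from h import *
def rect(nm,c,r,z0,z1):
    for cam in ["scene","side"]:
        W=np.load(cam+".npy"); m=(np.hypot(W[...,0]-c[0],W[...,1]-c[1])<r)&(W[...,2]>z0)&(W[...,2]<z1)
        Q=W[m]
        if len(Q)<5: print(nm,cam,"few");continue
        b=cv2.minAreaRect((Q[:,:2]*1000).astype(np.float32)); print(nm,cam,len(Q),np.round(b[0],1),np.round(b[1],1),round(b[2],1),"zmed",np.round(np.percentile(Q[:,2],[10,50,90]),3))
rect("red",(.625,-.18),.08,.038,.07)
rect("cover",(.46,-.185),.08,.018,.04)
rect("housing",(.52,.05),.17,.036,.06)
rect("wall",(.52,.05),.1,.058,.075)
rect("bracket",(.52,.05),.12,.12,.15)
rect("latchtop",(.38,.08),.08,.2,.4)
rect("latcharm",(.38,.08),.15,.15,.4)
```

```text
red scene 670 [ 615.4 -185.7] [98.2 56.4] 30.2 zmed [0.043 0.048 0.06 ]
red side 482 [ 613.7 -187.8] [98.5 55.8] 30.0 zmed [0.042 0.047 0.059]
cover scene 552 [ 459.4 -188.1] [59.8 96.2] 32.7 zmed [0.023 0.026 0.029]
cover side 564 [ 458.6 -189.1] [58.1 96.5] 32.7 zmed [0.023 0.025 0.028]
housing scene 3308 [508.   64.8] [160.  240.1] 76.3 zmed [0.044 0.051 0.054]
housing side 2212 [505.2  63.1] [161.4 239.5] 76.3 zmed [0.043 0.05  0.054]
wall scene 254 [510.2  59. ] [ 72.  156.1] 76.4 zmed [0.061 0.064 0.068]
wall side 230 [503.9  60. ] [ 76.7 143.2] 75.5 zmed [0.06  0.063 0.068]
bracket scene 154 [504.8  58.6] [ 39.2 147.9] 74.9 zmed [0.122 0.135 0.144]
bracket side 98 [502.7  58.5] [ 38.4 148.8] 77.6 zmed [0.122 0.134 0.14 ]
latchtop scene 315 [397.8  86.4] [25.5 47.2] 75.8 zmed [0.211 0.257 0.293]
latchtop side 164 [395.   84.2] [26.5 47.4] 77.3 zmed [0.217 0.28  0.294]
latcharm scene 441 [406.9  84.1] [25.5 66.1] 75.8 zmed [0.168 0.234 0.292]
latcharm side 206 [403.4  82.9] [26.5 64.6] 78.5 zmed [0.178 0.266 0.293]
```

```bash
cat >> h.py <<'E'
def go(x,y,z,a):
    "shift (cm, tool axes) and turn to TCP world x,y,z with tool x at yaw a deg"
    o=get_obs(); M=R.from_quat(o["tool_rot"]).as_matrix()
    s=M.T@(np.array([x,y,z])-o["eef_pos"])*100
    y0=np.degrees(np.arctan2(M[1,0],M[0,0])); t=-np.radians((a-y0+180)%360-180)
    print("at",np.round(o["eef_pos"],4),"yaw",round(y0,2),"tilt z",np.round(M[:,2],3),"j6",round(o["joint_pos"][5],2),"w",round(float(o["grip_width"]),4),"t",o["clock"])
    print("shift",np.round(s,2),"turn",round(t,3))
E
python3 - <<'E'
from h import *
import workcell; print([n for n in dir(workcell) if n[0]!='_'], globals().get("tip_reach"))
go(.6,.25,.25,166)
i=camera_info("wrist"); T=np.array(i["world_to_cam"]); o=get_obs(); M=R.from_quat(o["tool_rot"]).as_matrix()
print("cam in tool", M.T@(-T[:3,:3].T@T[:3,3]-o["eef_pos"]), "axis", M.T@T[2,:3], i["mtx"])
E
```

```text
['Unreachable', 'camera', 'camera_info', 'get_obs', 'job_done', 'search_frame', 'spot_point', 'tip_reach'] 0.014
at [0.1496 0.4771 0.2453] yaw 162.59 tilt z [-0. -0. -1.] j6 1.57 w 0.0853 t 1.1
shift [-49.77  -8.2   -0.47] turn -0.059
cam in tool [ 0.06458282 -0.00052558 -0.12724971] axis [-2.57200188e-01 -1.50576467e-04  9.66358133e-01] [[283.48053602   0.         258.63034127]
 [  0.         283.48053602 185.76063427]
 [  0.           0.           1.        ]]
```

Emit:
arm_command --pt "-4 -0.7 0" --pt "-8 -1.3 0" --pt "-12 -2 0" --pt "-16 -2.6 0" --pt "-20 -3.3 0" --turn '[0, 0, 0, 0, 0]' --hand '[0, 0, 0, 0, 0]'

```text
clock: 1.52
eef_pos: [0.3319, 0.3849, 0.2455]
tool_rot: [0.151, 0.989, 0.0, 0.0]
ft_force: [0.8, 0.4, -0.2]
grip_width: 0.0855
```

Emit:
arm_command --pt "-4 -0.7 0" --pt "-8 -1.3 0" --pt "-12 -2 0" --pt "-16 -2.6 0" --pt "-20 -3.3 0" --turn '[0, 0, 0, 0, 0]' --hand '[0, 0, 0, 0, 0]'

```text
clock: 1.93
eef_pos: [0.5132, 0.2933, 0.2454]
tool_rot: [0.151, 0.988, 0.0, 0.0]
ft_force: [0.4, 1.3, -0.0]
grip_width: 0.0857
```

Emit:
arm_command --pt "-3 -0.5 0" --pt "-6 -1 0" --pt "-9 -1.6 0" --pt "-9 -1.6 0" --pt "-9 -1.6 0" --turn '[0, -0.03, -0.06, -0.06, -0.06]' --hand '[0, 0, 0, 0, 0]'

```text
clock: 2.35
eef_pos: [0.5936, 0.251, 0.2442]
tool_rot: [0.123, 0.992, -0.0, -0.001]
ft_force: [-0.9, 0.5, 0.2]
grip_width: 0.0854
```

```bash
python3 -c "
from h import *
go(.59,.05,.25,180)"
```

```text
at [0.5936 0.251  0.2442] yaw 165.85 tilt z [-0.001 -0.    -1.   ] j6 0.65 w 0.0854 t 2.35
shift [ -4.56 -19.58  -0.58] turn -0.247
```

Emit:
arm_command --pt "-1 -4 -1" --pt "-2 -8 -2" --pt "-3 -12 -3" --pt "-4 -16 -4" --pt "-4.5 -19.6 -5" --turn '[0, 0, 0, 0, 0]' --hand '[0, 0, 0, 0, 0]'

```text
clock: 2.77
eef_pos: [0.5879, 0.0508, 0.2957]
tool_rot: [0.121, 0.993, 0.0, -0.0]
ft_force: [1.1, -0.4, 0.3]
grip_width: 0.0857
```

Emit:
arm_command --pt "0 0 0" --pt "0 0 0" --pt "0 0 0" --turn '[0, 0, 0]' --hand '[0, 0, 0]'

```text
clock: 3.02
eef_pos: [0.5883, 0.0521, 0.2956]
tool_rot: [0.121, 0.993, 0.0, 0.0]
ft_force: [0.1, 1.2, -0.1]
grip_width: 0.0853
```

Run:
```python
from h import *
go(.615,-.187,.25,210)
p,d,K,T=cap("wrist"); W=cloud(d,K,T); np.save("wm.npy",W); save("pics/c.png",p)
for t in ["pocket","latch_hinge","latch_grip","mixer"]:
    print(t,[(np.round(a["location"]),a["conf"]) for a in spot_point("wrist",t)[:2]])
c=np.array([.504,.059]); a=np.radians(166.2); ex=np.array([np.cos(a),np.sin(a)]); ey=np.array([-ex[1],ex[0]])
q=W[...,:2]-c; X=q@ex*1000; Y=q@ey*1000; Z=W[...,2]*1000
np.save("mx.npy",np.stack([X,Y,Z],-1))
m=(abs(X)<58)&(abs(Y)<40)&(Z>58)&(Z<70)
b=cv2.minAreaRect(np.stack([X[m],Y[m]],-1).astype(np.float32)); print("walls",m.sum(),b)
for nm,m in [("catch",(X<-55)&(X>-80)&(abs(Y)<30)&(Z>90)),("hinge",(X>50)&(X<85)&(abs(Y)<30)&(Z>125)&(Z<142))]:
    print(nm,m.sum(),np.round([np.nanpercentile(v[m],[2,50,98]) for v in (X,Y,Z)],1) if m.sum() else 0)
# inner wall profile
for s in (0,1):
  for l in range(-40,41,20):
    V,U=(X,Y) if s else (Y,X)
    m=(abs(U-l)<3)&(Z>59)&(Z<69)&(abs(V)<(60 if s else 40)); print("along","x" if s else "y",l,[np.round([V[m&(g*V>0)].min(),V[m&(g*V>0)].max()],1).tolist() for g in (-1,1) if (m&(g*V>0)).any()])
```

```text
at [0.5883 0.0521 0.2956] yaw 166.06 tilt z [ 0.     0.001 -1.   ] j6 0.33 w 0.0853 t 3.0167
shift [ -8.35 -22.57   4.55] turn -0.767
pocket [(array([ 94., 248.]), 0.59)]
latch_hinge [(array([ 17., 244.]), 0.69)]
latch_grip []
mixer [(array([ 95., 250.]), 0.65)]
walls 1345 ((0.7027626037597656, -1.1754150390625), (114.6146240234375, 72.07196807861328), 0.0460750013589859)
catch 18109 [[-75.1 -69.7 -63.8]
 [-28.7  -3.3  29.5]
 [134.9 369.6 382.7]]
hinge 803 [[ 56.   62.1  71.2]
 [-20.2  -1.1  17.4]
 [126.6 136.1 141. ]]
along y -40 [[-37.2, -32.2], [30.0, 34.0]]
along y -20 [[-37.1, -32.2], [29.6, 34.4]]
along y 0 [[-36.7, -32.9], [29.7, 34.9]]
along y 20 [[-36.5, -32.7], [30.3, 34.1]]
along y 40 [[-36.2, -32.5], [29.7, 34.6]]
along x -40 [[-37.9, -19.8], [48.9, 54.4]]
along x -20 [[-56.5, -52.6], [49.7, 58.2]]
along x 0 [[-56.4, -52.5], [50.0, 54.7]]
along x 20 [[-56.3, -52.4], [50.0, 54.7]]
along x 40 []
```

View pics/c.png

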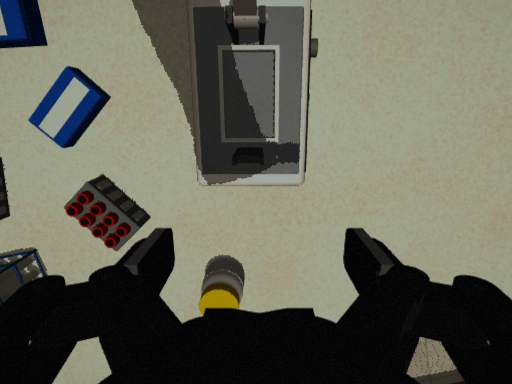

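The wrist view shows the pocket around (94, 248), the red block at (212, 107), the blue cover at (107, 69) and the jar at (285, 222). The depth data from this same view also covers the block and the cover.

Run:
```python
from h import *
W=np.load("wm.npy")
for nm,c,z0,z1 in [("red",(.6145,-.187),.035,.07),("cover",(.459,-.1885),.018,.04)]:
    m=(np.hypot(W[...,0]-c[0],W[...,1]-c[1])<.08)&(W[...,2]>z0)&(W[...,2]<z1); Q=W[m]
    print(nm,len(Q),cv2.minAreaRect((Q[:,:2]*1000).astype(np.float32)),np.percentile(Q[:,2],[5,50,95]))
```

```text
red 2707 ((613.7964477539062, -185.8201446533203), (95.47148895263672, 57.49448013305664), 29.19342041015625) [0.03999727 0.04546077 0.05838036]
cover 3156 ((458.8342590332031, -188.19387817382812), (57.25227737426758, 96.96167755126953), 33.40558624267578) [0.02255475 0.02465915 0.02610639]
```

Emit:
arm_command --pt "-1.5 -4 0" --pt "-3 -8 0" --pt "-4.5 -12 0" --pt "-6 -16 0" --pt "-7.5 -20 0" --turn '[-0.12, -0.24, -0.36, -0.48, -0.6]' --hand '[0, 0, 0, 0, 0]'

```text
clock: 3.68
eef_pos: [0.6122, -0.1475, 0.295]
tool_rot: [-0.178, 0.984, 0.0, -0.0]
ft_force: [1.1, -0.6, 0.0]
grip_width: 0.0853
```

```bash
python3 -c "
from h import *
go(.6145,-.187,.16,210)"
```

```text
at [ 0.6122 -0.1475  0.295 ] yaw -159.47 tilt z [-0.  0. -1.] j6 -0.59 w 0.0853 t 3.6833
shift [ 1.17 -3.79 13.5 ] turn -0.165
```

Emit:
arm_command --pt "0.4 -1.2 3" --pt "0.8 -2.5 6.5" --pt "1.1 -3.8 10" --pt "1.1 -3.8 13.5" --pt "1.1 -3.8 13.5" --turn '[-0.08, -0.165, -0.165, -0.165, -0.165]' --hand '[0, 0, 0, 0, 0]'

```text
clock: 4.1
eef_pos: [0.6094, -0.185, 0.1509]
tool_rot: [-0.254, 0.967, 0.004, -0.007]
ft_force: [-1.6, 1.0, -0.9]
grip_width: 0.0856
```

Run:
```python
from h import *
go(.614,-.1865,.029,209.8)
p,d,K,T=cap("wrist"); W=cloud(d,K,T)
m=(np.hypot(W[...,0]-.614,W[...,1]+.187)<.065)&(W[...,2]>.035)&(W[...,2]<.07); Q=W[m]
print(len(Q),cv2.minAreaRect((Q[:,:2]*1000).astype(np.float32)),np.percentile(Q[:,2],[5,50,95]))
save("pics/d.png",p)
```

```text
at [ 0.6094 -0.185   0.1509] yaw -150.51 tilt z [-0.016  0.005 -1.   ] j6 -0.81 w 0.0856 t 4.1
shift [-0.47 -0.5  12.18] turn -0.005
6884 ((614.791015625, -186.59378051757812), (95.88410949707031, 56.03742599487305), 29.976205825805664) [0.0424497  0.04433998 0.05848866]
```

View pics/d.png

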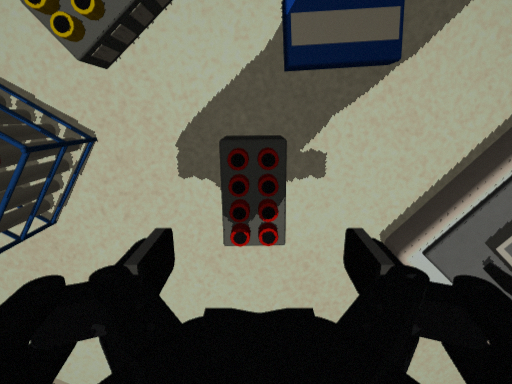

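The red block shows centred between the open fingers at (190, 253), square to the jaws.

Emit:
arm_command --pt "0 0 0" --pt "0 0 0" --pt "0 0 0" --turn '[0, 0, 0]' --hand '[0, 0, 0]'

```text
clock: 4.4
eef_pos: [0.6168, -0.1863, 0.1639]
tool_rot: [-0.255, 0.967, -0.002, 0.003]
ft_force: [0.3, -0.1, 0.1]
grip_width: 0.0851
```

```bash
python3 -c "
from h import *
go(.6147,-.1866,.029,210)"
```

```text
at [ 0.6168 -0.1863  0.1639] yaw -150.43 tilt z [ 0.006 -0.002 -1.   ] j6 -0.81 w 0.0851 t 4.4
shift [ 0.25  0.14 13.48] turn -0.007
```

Emit:
arm_command --pt "0.1 0.1 2.5" --pt "0.1 0.1 5" --pt "0.1 0.1 7.5" --pt "0.1 0.1 9.5" --pt "0.1 0.1 10.5" --turn '[-0.007, -0.007, -0.007, -0.007, -0.007]' --hand '[0, 0, 0, 0, 0]'

```text
clock: 4.82
eef_pos: [0.6132, -0.1857, 0.0547]
tool_rot: [-0.258, 0.966, 0.0, -0.0]
ft_force: [-0.6, 0.6, -0.5]
grip_width: 0.0853
```

Emit:
arm_command --pt "0 0 1" --pt "0 0 1.8" --pt "0 0 2.3" --pt "0 0 2.6" --pt "0 0 2.6" --turn '[0, 0, 0, 0, 0]' --hand '[0, 0, 0, 0, 0]'

```text
clock: 5.23
eef_pos: [0.6135, -0.1862, 0.0295]
tool_rot: [-0.258, 0.966, -0.0, 0.0]
ft_force: [0.4, -0.2, 0.6]
grip_width: 0.0854
```

Emit:
arm_command --pt "0 0 0" --pt "0 0 0" --pt "0 0 0" --turn '[0, 0, 0]' --hand '[0, 0, 0]'

```text
clock: 5.48
eef_pos: [0.6138, -0.1864, 0.0301]
tool_rot: [-0.258, 0.966, -0.0, 0.001]
ft_force: [0.7, -0.2, -0.2]
grip_width: 0.0854
```

```bash
python3 -c "
from h import *
go(.6147,-.1866,.029,210)"
```

```text
at [ 0.6138 -0.1864  0.0301] yaw -150.1 tilt z [ 0.001 -0.    -1.   ] j6 -0.82 w 0.0854 t 5.4833
shift [-0.07 -0.06  0.11] turn -0.002
```

Emit:
arm_command --pt "-0.1 0 0" --pt "-0.1 0 0" --pt "-0.1 0 0" --pt "-0.1 0 0" --pt "-0.1 0 0" --turn '[0, 0, 0, 0, 0]' --hand '[0.2, 0.4, 0.6, 0.6, 0.6]'

```text
clock: 5.9
eef_pos: [0.6146, -0.1859, 0.0299]
tool_rot: [-0.258, 0.966, -0.0, 0.001]
ft_force: [0.3, -0.4, 1.6]
grip_width: 0.0552
```

Emit:
arm_command --pt "0 0 0" --pt "0 0 0" --pt "0 0 0" --pt "0 0 0" --pt "0 0 0" --turn '[0, 0, 0, 0, 0]' --hand '[1, 1, 1, 1, 1]'

```text
clock: 6.32
eef_pos: [0.6146, -0.1859, 0.0299]
tool_rot: [-0.258, 0.966, -0.0, 0.001]
ft_force: [-0.4, -1.1, 5.3]
grip_width: 0.0547
```

Emit:
arm_command --pt "0 0 -1" --pt "0 0 -3" --pt "0 0 -6" --pt "0 0 -9" --pt "0 0 -12" --turn '[0, 0, 0, 0, 0]' --hand '[1, 1, 1, 1, 1]'

```text
clock: 6.73
eef_pos: [0.6122, -0.185, 0.1486]
tool_rot: [-0.258, 0.966, 0.002, -0.002]
ft_force: [1.4, 0.4, -3.2]
grip_width: 0.0547
```

Emit:
arm_command --pt "0 0 -2.5" --pt "0 0 -5" --pt "0 0 -7" --pt "0 0 -8" --pt "0 0 -8" --turn '[0, 0, 0, 0, 0]' --hand '[1, 1, 1, 1, 1]'

```text
clock: 7.15
eef_pos: [0.6147, -0.1857, 0.2314]
tool_rot: [-0.258, 0.966, -0.001, 0.001]
ft_force: [0.5, 0.3, -2.9]
grip_width: 0.0549
```

```bash
python3 -c "
from h import *
go(.5055,.060,.23,166.3)"
```

```text
at [ 0.6147 -0.1857  0.2314] yaw -150.09 tilt z [ 0.003 -0.001 -1.   ] j6 -0.82 w 0.0549 t 7.15
shift [-2.78 26.75  0.09] turn 0.761
```

Emit:
arm_command --pt "-0.2 2 0" --pt "-0.6 5.5 0" --pt "-1 9 0" --pt "-1.4 12.5 0" --pt "-1.8 16 0" --turn '[-0.1, -0.2, -0.3, -0.4, -0.5]' --hand '[1, 1, 1, 1, 1]'

```text
clock: 7.57
eef_pos: [0.5475, -0.0367, 0.2264]
tool_rot: [-0.491, 0.871, 0.002, -0.002]
ft_force: [0.9, 0.6, -3.4]
grip_width: 0.0551
```

Emit:
arm_command --pt "0 0 0" --pt "0 0 0" --pt "0 0 0" --pt "0 0 0" --pt "0 0 0" --turn '[-0.12, -0.24, -0.36, -0.48, -0.6]' --hand '[1, 1, 1, 1, 1]'

```text
clock: 7.98
eef_pos: [0.5483, -0.0376, 0.2267]
tool_rot: [0.727, -0.686, -0.002, 0.002]
ft_force: [0.5, 0.6, -3.4]
grip_width: 0.055
```

Emit:
arm_command --pt "0 0 0" --pt "0 0 0" --pt "0 0 0" --pt "0 0 0" --pt "0 0 0" --turn '[-0.12, -0.24, -0.36, -0.48, -0.6]' --hand '[1, 1, 1, 1, 1]'

```text
clock: 8.4
eef_pos: [0.5483, -0.0378, 0.2265]
tool_rot: [0.897, -0.441, -0.003, 0.001]
ft_force: [0.1, -0.0, -3.4]
grip_width: 0.0551
```

Run:
```python
from h import *
go(.5055,.060,.23,346.3)
p,d,K,T=cap("scene"); q,e,K2,T2=cap("side")
c=np.hstack([p[:300],q[:300]])[:, :]; cv2.imwrite("pics/e.png",cv2.resize(c,(800,int(300*800/1024)))[...,::-1])
o=get_obs(); t=o["eef_pos"]; r=np.hypot(*t[:2]); u=t[:2]/r
W=np.vstack([cloud(d,K,T).reshape(-1,3),cloud(e,K2,T2).reshape(-1,3)])
s=W[:,:2]@u; l=abs(W[:,0]*u[1]-W[:,1]*u[0])
for a in np.arange(.1,.7,.04):
    m=(s>a)&(s<a+.04)&(l<.06)&(W[:,2]>.16)
    if m.sum()>5: print(round(a,2),m.sum(),np.round(np.percentile(W[m,2],[1,50,99]),3))
print(t,o["joint_pos"])
```

```text
at [ 0.5483 -0.0378  0.2265] yaw -52.35 tilt z [-0.005  0.    -1.   ] j6 -2.3 w 0.0551 t 8.4
shift [-10.36  -2.58  -0.32] turn -0.675
0.1 972 [0.688 0.731 0.744]
0.14 812 [0.744 0.752 0.755]
0.18 606 [0.656 0.74  0.753]
0.22 1827 [0.651 0.708 0.736]
0.26 1630 [0.643 0.698 0.726]
0.3 1421 [0.634 0.69  0.716]
0.34 1249 [0.624 0.68  0.707]
0.38 1067 [0.617 0.671 0.698]
0.42 860 [0.61  0.661 0.689]
0.46 902 [0.217 0.644 0.678]
0.5 4666 [0.207 0.537 0.669]
0.54 4768 [0.208 0.552 0.665]
0.58 5979 [0.215 0.56  0.652]
[ 0.54849594 -0.03786041  0.22677679] [-6.89521619e-02  3.51565418e-01  1.09237528e-01  1.33347971e+00
  6.76354784e-05 -2.29056979e+00]
```

View pics/e.png

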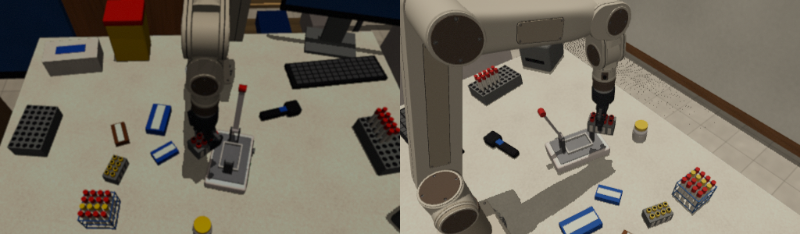

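The side view shows the forearm at about z 0.6 m, well above the latch. The red block is held upright.

Emit:
arm_command --pt "-1.5 -0.4 0" --pt "-4.5 -1.2 0" --pt "-7.5 -2 0" --pt "-9.5 -2.4 0" --pt "-10.3 -2.5 0" --turn '[-0.12, -0.24, -0.36, -0.48, -0.6]' --hand '[1, 1, 1, 1, 1]'

```text
clock: 8.92
eef_pos: [0.5051, 0.0614, 0.2278]
tool_rot: [0.988, -0.157, -0.002, -0.0]
ft_force: [-0.4, -0.6, -3.5]
grip_width: 0.055
```

Emit:
arm_command --pt "0 0 2" --pt "0 0 4" --pt "0 0 5" --pt "0 0 5.5" --pt "0 0 5.5" --turn '[-0.075, -0.075, -0.075, -0.075, -0.075]' --hand '[1, 1, 1, 1, 1]'

```text
clock: 9.33
eef_pos: [0.5061, 0.0588, 0.1724]
tool_rot: [0.992, -0.123, -0.002, 0.001]
ft_force: [-1.0, -0.0, -3.3]
grip_width: 0.0551
```

Run:
```python
from h import *
go(.5055,.060,.11,346.3)
p,d,K,T=cap("wrist"); W=cloud(d,K,T); save("pics/f.png",p)
a=np.radians(166.3); ex=np.array([np.cos(a),np.sin(a)]); ey=np.array([-ex[1],ex[0]])
q=W[...,:2]-np.array([.5055,.06]); X=q@ex*1000; Y=q@ey*1000; Z=W[...,2]*1000
m=(X>-62)&(X<-40)&(abs(Y)<45)&(Z>59)&(Z<70); print("wall",m.sum(),np.percentile(X[m],[1,50,99]),np.percentile(Y[m],[.5,50,99.5]))
for l in (-45,-50): 
  m=(abs(X-l)<3)&(Z>59)&(Z<70); print(l,[(Y[m&(g*Y>0)&(abs(Y)<45)].min(),Y[m&(g*Y>0)&(abs(Y)<45)].max()) for g in(-1,1) if (m&(g*Y>0)&(abs(Y)<45)).any()])
for z0,z1 in((128,146),(150,175)):
  m=(abs(X)<60)&(abs(Y)<35)&(Z>z0)&(Z<z1); print(z0,m.sum(),np.percentile(X[m],[1,50,99]),np.percentile(Y[m],[1,99]) ,np.median(Z[m])) if m.sum() else 0
```

```text
at [0.5061 0.0588 0.1724] yaw -14.12 tilt z [-0.004 -0.    -1.   ] j6 -2.78 w 0.0551 t 9.3333
shift [-0.06 -0.11  6.24] turn -0.007
wall 764 [-56.42652397 -53.14849768 -40.54443797] [-35.94615076   0.81449343  35.41232152]
-45 [(np.float64(-35.849468029267015), np.float64(-31.061180468781245)), (np.float64(30.782049130593826), np.float64(35.44806644347006))]
-50 [(np.float64(-36.28285223667003), np.float64(-0.011614671154064941)), (np.float64(0.7914314276027479), np.float64(35.383176960792596))]
128 3 [-48.67218297 -48.5236943  -48.42377841] [-17.9741113   14.26526999] 145.91264005422892
150 847 [-49.00185504 -48.70171988 -11.85710178] [-31.97197045  34.42875419] 164.88304147244
```

View pics/f.png

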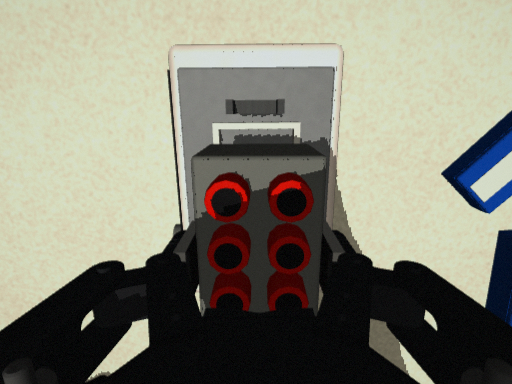

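The wrist view shows the block square above the pocket, with the far pocket wall at row 127 centred with the block. The wall readings agree with the pocket pose to under 0.5 mm.

Emit:
arm_command --pt "-0.1 -0.1 1.5" --pt "-0.1 -0.1 3.2" --pt "-0.1 -0.1 4.8" --pt "-0.1 -0.1 5.8" --pt "-0.1 -0.1 6.2" --turn '[0, 0, 0, 0, 0]' --hand '[1, 1, 1, 1, 1]'

```text
clock: 9.8
eef_pos: [0.5063, 0.06, 0.1115]
tool_rot: [0.992, -0.123, -0.001, 0.0]
ft_force: [-0.5, -0.4, -4.1]
grip_width: 0.0552
```

Emit:
arm_command --pt "0 0 0.3" --pt "0 0 0.7" --pt "0 0 1" --pt "0 0 1.2" --pt "0 0 1.2" --turn '[0, 0, 0, 0, 0]' --hand '[1, 1, 1, 1, 1]'

```text
clock: 10.22
eef_pos: [0.5068, 0.0603, 0.1003]
tool_rot: [0.993, -0.122, 0.0, -0.0]
ft_force: [-0.3, -0.4, -2.7]
grip_width: 0.0552
```

```bash
python3 -c "
from h import *
go(.5055,.060,.0825,346.3)"
```

```text
at [0.5068 0.0603 0.1003] yaw -14.03 tilt z [ 0.  0. -1.] j6 -2.78 w 0.0552 t 10.2167
shift [-0.12  0.06  1.78] turn -0.006
```

Emit:
arm_command --pt "-0.1 0.05 0.4" --pt "-0.1 0.05 0.8" --pt "-0.1 0.05 1.2" --pt "-0.1 0.05 1.5" --pt "-0.1 0.05 1.6" --turn '[0, 0, 0, 0, 0]' --hand '[1, 1, 1, 1, 1]'

```text
clock: 10.63
eef_pos: [0.5051, 0.06, 0.0835]
tool_rot: [0.993, -0.122, -0.001, 0.0]
ft_force: [-0.5, -0.2, -3.4]
grip_width: 0.0549
```

Emit:
arm_command --pt "0 0 0.1" --pt "0 0 0.2" --pt "0 0 0.2" --pt "0 0 0.2" --turn '[0, 0, 0, 0]' --hand '[1, 1, 1, 1]'

```text
clock: 10.97
eef_pos: [0.5057, 0.0601, 0.0824]
tool_rot: [0.993, -0.122, 0.0, -0.0]
ft_force: [-1.0, 0.2, -3.8]
grip_width: 0.055
```

```bash
python3 -c "
from h import *
go(.5055,.060,.0825,346.3);print(get_obs()['ft_force'])"
```

```text
at [0.5057 0.0601 0.0824] yaw -14.02 tilt z [ 0.  0. -1.] j6 -2.78 w 0.055 t 10.9667
shift [-0.02  0.01 -0.01] turn -0.006
[-0.97804084  0.1833959  -3.75444912]
```

Emit:
arm_command --pt "0 0 0.1" --pt "0 0 0.1" --pt "0 0 0.2" --pt "0 0 0.2" --pt "0 0 0.2" --turn '[0, 0, 0, 0, 0]' --hand '[1, 1, 1, 1, 1]'

```text
clock: 11.38
eef_pos: [0.5059, 0.06, 0.0818]
tool_rot: [0.993, -0.122, 0.001, -0.0]
ft_force: [-3.5, -0.7, 7.0]
grip_width: 0.0549
```

Contact came at the expected seated height, so I'll release and look.

Emit:
arm_command --pt "0 0 0" --pt "0 0 0" --pt "0 0 0" --pt "0 0 0" --pt "0 0 0" --turn '[0, 0, 0, 0, 0]' --hand '[0.3, 0, 0, 0, 0]'

```text
clock: 11.8
eef_pos: [0.5057, 0.0601, 0.0803]
tool_rot: [0.993, -0.122, 0.0, -0.0]
ft_force: [1.1, 0.1, 0.1]
grip_width: 0.0855
```

Emit:
arm_command --pt "0 0 -1" --pt "0 0 -3.5" --pt "0 0 -6.5" --pt "0 0 -10" --pt "0 0 -13" --turn '[0, 0, 0, 0, 0]' --hand '[0, 0, 0, 0, 0]'

```text
clock: 12.22
eef_pos: [0.5056, 0.06, 0.2129]
tool_rot: [0.993, -0.122, 0.0, -0.0]
ft_force: [0.2, 0.4, 0.1]
grip_width: 0.0856
```

Emit:
arm_command --pt "-1 0 -1.5" --pt "-2 0 -2" --pt "-3 0 -2" --pt "-4 0 -2" --pt "-4 0 -2" --turn '[0, 0, 0, 0, 0]' --hand '[0, 0, 0, 0, 0]'

```text
clock: 12.63
eef_pos: [0.4636, 0.0699, 0.2288]
tool_rot: [0.993, -0.122, -0.002, 0.0]
ft_force: [-0.7, -0.0, -0.4]
grip_width: 0.0854
```

Run:
```python
from h import *
go(.4590,-.1885,.20,302.7)
p,d,K,T=cap("wrist"); W=cloud(d,K,T)
a=np.radians(166.3); ex=np.array([np.cos(a),np.sin(a)]); ey=np.array([-ex[1],ex[0]])
def an(W,n):
    q=W[...,:2]-np.array([.5055,.06]); X=q@ex*1000; Y=q@ey*1000; Z=W[...,2]*1000
    m=(abs(X)<56)&(abs(Y)<34)&(Z>85)&(Z<118)
    b=cv2.minAreaRect(np.stack([X[m],Y[m]],-1).astype(np.float32)); t=m&(Z<101)&(Z>92); A=np.c_[X[t],Y[t],np.ones(t.sum())]
    print(n,m.sum(),b,"top plane",np.linalg.lstsq(A,Z[t],rcond=None)[0],"z med",np.median(Z[t]))
an(W,"wrist")
p,d,K,T=cap("scene"); an(cloud(d,K,T),"scene"); save("pics/s.png",p)
```

```text
at [0.4636 0.0699 0.2288] yaw -13.97 tilt z [-0.004 -0.    -1.   ] j6 -2.75 w 0.0854 t 12.6333
shift [ 5.81 25.18  2.9 ] turn 0.756
wrist 6522 ((0.0302276611328125, 0.26407814025878906), (56.135738372802734, 95.79144287109375), 89.64179992675781) top plane [ 1.93364130e-04 -6.14400434e-05  9.55718059e+01] z med 95.53919838492182
scene 608 ((-1.2037086486816406, -0.029504776000976562), (56.21306228637695, 97.51679992675781), 89.77790832519531) top plane [ 3.53701946e-03 -6.20763917e-03  9.69570506e+01] z med 96.84922172166463
```

Emit:
arm_command --pt "0.4 2 0" --pt "1.2 5.5 0" --pt "2 9 0" --pt "2.8 12.5 0" --pt "3.6 16 0.5" --turn '[0.12, 0.24, 0.36, 0.48, 0.6]' --hand '[0, 0, 0, 0, 0]'

```text
clock: 13.15
eef_pos: [0.4633, -0.0958, 0.2251]
tool_rot: [0.911, -0.412, 0.0, 0.0]
ft_force: [1.1, 0.2, -0.5]
grip_width: 0.0855
```

```bash
python3 -c "
from h import *
go(.4590,-.1885,.16,302.7)"
```

```text
at [ 0.4633 -0.0958  0.2251] yaw -48.7 tilt z [ 0. -0. -1.] j6 -2.5 w 0.0855 t 13.15
shift [6.68 6.44 6.51] turn 0.15
```

Emit:
arm_command --pt "1.5 1.5 1.5" --pt "3.5 3.3 3" --pt "5.2 5 4.5" --pt "6.3 6.2 6" --pt "6.7 6.4 6.5" --turn '[0.05, 0.1, 0.15, 0.15, 0.15]' --hand '[0, 0, 0, 0, 0]'

```text
clock: 13.57
eef_pos: [0.4576, -0.1888, 0.1569]
tool_rot: [0.878, -0.479, -0.003, 0.001]
ft_force: [-0.3, 0.7, -0.1]
grip_width: 0.0854
```

Emit:
arm_command --pt "0 0 0" --pt "0 0 0" --pt "0 0 0" --turn '[0, 0, 0]' --hand '[0, 0, 0]'

```text
clock: 13.82
eef_pos: [0.4601, -0.1862, 0.1607]
tool_rot: [0.879, -0.477, 0.0, -0.0]
ft_force: [0.8, -1.2, -0.4]
grip_width: 0.0852
```

Run:
```python
from h import *
p,d,K,T=cap("wrist"); W=cloud(d,K,T); save("pics/g.png",p)
m=(np.hypot(W[...,0]-.459,W[...,1]+.1885)<.065)&(W[...,2]>.016)&(W[...,2]<.04); Q=W[m]
b=cv2.minAreaRect((Q[:,:2]*1000).astype(np.float32)); print(len(Q),b,np.percentile(Q[:,2],[5,50,95]))
L=b[2]+ (90 if b[1][0]<b[1][1] else 0)
go(b[0][0]/1000,b[0][1]/1000,.018,L+180)
```

```text
5689 ((459.383544921875, -189.01197814941406), (56.117061614990234, 95.63680267333984), 32.89750289916992) [0.0234074  0.02476793 0.02596688]
at [ 0.4603 -0.1861  0.161 ] yaw -56.91 tilt z [ 0.001 -0.    -1.   ] j6 -2.53 w 0.0857 t 13.8667
shift [ 0.18  0.25 14.3 ] turn 0.003
```

View pics/g.png

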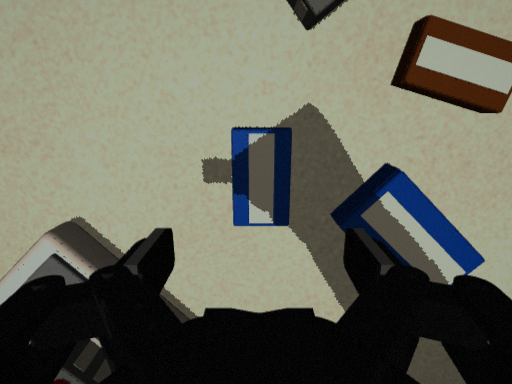

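The wrist view shows the small cover centred between the fingers at (177, 262). The larger look-alike is clear to the right, its nearest corner at (215, 333).

Emit:
arm_command --pt "0.1 0.1 2.5" --pt "0.2 0.2 5.5" --pt "0.2 0.2 8.5" --pt "0.2 0.2 10.5" --pt "0.2 0.2 11.5" --turn '[0, 0, 0, 0, 0]' --hand '[0, 0, 0, 0, 0]'

```text
clock: 14.28
eef_pos: [0.458, -0.1881, 0.0435]
tool_rot: [0.879, -0.476, -0.001, 0.0]
ft_force: [-0.8, 0.8, -0.1]
grip_width: 0.0856
```

Emit:
arm_command --pt "0 0 0.8" --pt "0 0 1.5" --pt "0 0 2.1" --pt "0 0 2.4" --pt "0 0 2.4" --turn '[0, 0, 0, 0, 0]' --hand '[0, 0, 0, 0, 0]'

```text
clock: 14.7
eef_pos: [0.4593, -0.1896, 0.0214]
tool_rot: [0.879, -0.477, 0.0, -0.0]
ft_force: [-0.6, 0.2, 0.7]
grip_width: 0.0851
```

```bash
python3 -c "
from h import *
go(.4594,-.189,.019,303)"
```

```text
at [ 0.4593 -0.1896  0.0214] yaw -56.99 tilt z [ 0. -0. -1.] j6 -2.54 w 0.0851 t 14.7
shift [-0.05 -0.05  0.24] turn 0.0
```

Good (TCP 21 mm high); now close and lift.

Emit:
arm_command --pt "0 0 0.15" --pt "0 0 0.15" --pt "0 0 0.15" --pt "0 0 0.15" --pt "0 0 0.15" --turn '[0, 0, 0, 0, 0]' --hand '[0.2, 0.4, 0.6, 0.6, 0.6]'

```text
clock: 15.12
eef_pos: [0.4597, -0.1899, 0.0207]
tool_rot: [0.879, -0.477, 0.001, -0.0]
ft_force: [-0.7, 0.7, 5.4]
grip_width: 0.0545
```

Emit:
arm_command --pt "0 0 0" --pt "0 0 0" --pt "0 0 0" --pt "0 0 0" --pt "0 0 0" --turn '[0, 0, 0, 0, 0]' --hand '[1, 1, 1, 1, 1]'

```text
clock: 15.53
eef_pos: [0.4597, -0.1899, 0.0207]
tool_rot: [0.879, -0.477, 0.001, -0.0]
ft_force: [-1.1, 1.0, 6.4]
grip_width: 0.0548
```

Emit:
arm_command --pt "0 0 -1" --pt "0 0 -3" --pt "0 0 -6" --pt "0 0 -9" --pt "0 0 -12" --turn '[0, 0, 0, 0, 0]' --hand '[1, 1, 1, 1, 1]'

```text
clock: 15.95
eef_pos: [0.4581, -0.1893, 0.1409]
tool_rot: [0.879, -0.477, -0.001, 0.0]
ft_force: [1.5, 0.0, -0.6]
grip_width: 0.0546
```

Emit:
arm_command --pt "0 0 -3" --pt "0 0 -6" --pt "0 0 -8.5" --pt "0 0 -9" --pt "0 0 -9" --turn '[0, 0, 0, 0, 0]' --hand '[1, 1, 1, 1, 1]'

```text
clock: 16.37
eef_pos: [0.4599, -0.19, 0.2319]
tool_rot: [0.879, -0.477, 0.002, -0.0]
ft_force: [0.2, -1.3, -2.3]
grip_width: 0.0545
```

```bash
python3 -c "
from h import *
go(.5055,.06,.23,346.3)"
```

```text
at [ 0.4599 -0.19    0.2319] yaw -57.0 tilt z [ 0.004 -0.002 -1.   ] j6 -2.54 w 0.0545 t 16.3667
shift [-18.49 -17.44   0.16] turn -0.756
```

Emit:
arm_command --pt "-1.2 -1.1 0" --pt "-3.5 -3.3 0" --pt "-6.2 -5.8 0" --pt "-9 -8.5 0" --pt "-11.5 -10.8 0" --turn '[-0.1, -0.2, -0.3, -0.4, -0.5]' --hand '[1, 1, 1, 1, 1]'

```text
clock: 16.78
eef_pos: [0.4855, -0.0325, 0.2273]
tool_rot: [0.97, -0.243, -0.002, 0.0]
ft_force: [0.4, -0.9, -2.5]
grip_width: 0.0545
```

```bash
python3 -c "
from h import *
go(.506,.06,.18,346.3)"
```

```text
at [ 0.4855 -0.0325  0.2273] yaw -28.09 tilt z [-0.005  0.001 -1.   ] j6 -2.72 w 0.0545 t 16.7833
shift [-2.53 -9.13  4.73] turn -0.251
```

Emit:
arm_command --pt "-0.6 -2.2 0" --pt "-1.3 -4.8 0.5" --pt "-2 -7.2 1.5" --pt "-2.4 -8.6 2.5" --pt "-2.5 -9 3.2" --turn '[-0.08, -0.16, -0.25, -0.25, -0.25]' --hand '[1, 1, 1, 1, 1]'

```text
clock: 17.2
eef_pos: [0.5062, 0.0589, 0.1945]
tool_rot: [0.993, -0.12, -0.003, 0.0]
ft_force: [-0.2, 0.1, -1.7]
grip_width: 0.0546
```

Emit:
arm_command --pt "0 0 0.3" --pt "0 0 0.7" --pt "0 0 1" --pt "0 0 1" --pt "0 0 1" --turn '[0, 0, 0, 0, 0]' --hand '[1, 1, 1, 1, 1]'

```text
clock: 17.62
eef_pos: [0.5076, 0.0557, 0.1879]
tool_rot: [0.992, -0.123, 0.0, 0.0]
ft_force: [0.2, -0.2, -1.5]
grip_width: 0.0547
```

Run:
```python
from h import *
go(.5063,.0598,.14,346.3)
p,d,K,T=cap("wrist"); W=cloud(d,K,T); save("pics/i.png",p)
a=np.radians(166.3); ex=np.array([np.cos(a),np.sin(a)]); ey=np.array([-ex[1],ex[0]])
q=W[...,:2]-get_obs()["eef_pos"][:2]; X=q@ex*1000; Y=q@ey*1000; Z=W[...,2]*1000-get_obs()["eef_pos"][2]*1000
m=(abs(X)<65)&(abs(Y)<34)&(Z>-15)&(Z<18)
print("cover rel TCP",m.sum(),np.percentile(X[m],[.5,50]),np.percentile(Y[m],[.5,99.5]),np.percentile(Z[m],[5,50,95]))
```

```text
at [0.5076 0.0557 0.1879] yaw -14.13 tilt z [ 0. -0. -1.] j6 -2.79 w 0.0547 t 17.6167
shift [-0.23 -0.37  4.79] turn -0.007
cover rel TCP 19863 [-46.72586417 -11.46288852] [-31.07477117  31.93868119] [2.15224812 3.82628728 5.47407835]
```

View pics/i.png

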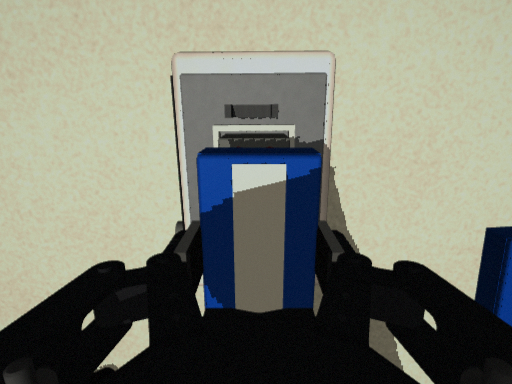

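The wrist view shows the blue cover held square over the block and pocket. It sits about 1 mm towards the hinge in the grip, which I'll correct.

Emit:
arm_command --pt "-0.1 -0.2 0.8" --pt "-0.2 -0.35 2" --pt "-0.2 -0.35 3.2" --pt "-0.2 -0.35 4.2" --pt "-0.2 -0.35 4.6" --turn '[-0.007, -0.007, -0.007, -0.007, -0.007]' --hand '[1, 1, 1, 1, 1]'

```text
clock: 18.08
eef_pos: [0.5055, 0.0604, 0.1401]
tool_rot: [0.993, -0.119, -0.001, 0.0]
ft_force: [-0.2, -0.9, -2.1]
grip_width: 0.0546
```

Emit:
arm_command --pt "0 0 0" --pt "0 0 0" --pt "0 0 0" --turn '[0, 0, 0]' --hand '[1, 1, 1]'

```text
clock: 18.33
eef_pos: [0.5071, 0.0607, 0.1424]
tool_rot: [0.993, -0.119, 0.001, -0.0]
ft_force: [0.2, 0.6, -1.1]
grip_width: 0.0545
```

```bash
python3 -c "
from h import *
go(.5066,.0598,.1185,346.3)"
```

```text
at [0.5071 0.0607 0.1424] yaw -13.62 tilt z [ 0.001  0.    -1.   ] j6 -2.78 w 0.0545 t 18.3333
shift [-0.03  0.1   2.39] turn 0.001
```

Emit:
arm_command --pt "0 0.08 0.3" --pt "0 0.08 0.7" --pt "0 0.08 1.1" --pt "0 0.08 1.4" --pt "0 0.08 1.4" --turn '[0, 0, 0, 0, 0]' --hand '[1, 1, 1, 1, 1]'

```text
clock: 18.75
eef_pos: [0.5057, 0.0598, 0.1269]
tool_rot: [0.993, -0.119, -0.001, 0.0]
ft_force: [-0.1, 0.4, -1.3]
grip_width: 0.0545
```

```bash
python3 -c "
from h import *
go(.5066,.0598,.1185,346.3);print(get_obs()['ft_force'])"
```

```text
at [0.5057 0.0598 0.1269] yaw -13.62 tilt z [-0.002 -0.    -1.   ] j6 -2.79 w 0.0545 t 18.75
shift [ 0.09 -0.02  0.84] turn 0.001
[-0.14942311  0.40904624 -1.32161508]
```

Caps have entered the skirt without contact (4–5 mm in). I'll continue gently.

Emit:
arm_command --pt "0 0 0.2" --pt "0 0 0.4" --pt "0 0 0.6" --pt "0 0 0.75" --pt "0 0 0.75" --turn '[0, 0, 0, 0, 0]' --hand '[1, 1, 1, 1, 1]'

```text
clock: 19.17
eef_pos: [0.5061, 0.0598, 0.1199]
tool_rot: [0.993, -0.119, -0.0, 0.0]
ft_force: [0.5, 0.3, -1.7]
grip_width: 0.0549
```

Emit:
arm_command --pt "0 0 0.1" --pt "0 0 0.1" --pt "0 0 0.1" --turn '[0, 0, 0]' --hand '[1, 1, 1]'

```text
clock: 19.42
eef_pos: [0.5064, 0.0599, 0.1193]
tool_rot: [0.993, -0.119, 0.0, -0.0]
ft_force: [-0.9, -0.4, -1.8]
grip_width: 0.0542
```

Emit:
arm_command --pt "0 0 0.1" --pt "0 0 0.1" --pt "0 0 0.2" --pt "0 0 0.2" --turn '[0, 0, 0, 0]' --hand '[1, 1, 1, 1]'

```text
clock: 19.75
eef_pos: [0.5065, 0.0599, 0.1177]
tool_rot: [0.993, -0.119, 0.0, -0.0]
ft_force: [-0.9, -0.9, 1.8]
grip_width: 0.0544
```

Emit:
arm_command --pt "0 0 0" --pt "0 0 0" --pt "0 0 0" --pt "0 0 0" --pt "0 0 0" --turn '[0, 0, 0, 0, 0]' --hand '[0.3, 0, 0, 0, 0]'

```text
clock: 20.17
eef_pos: [0.5065, 0.0599, 0.1173]
tool_rot: [0.993, -0.119, 0.0, -0.0]
ft_force: [0.1, 0.3, -0.7]
grip_width: 0.0854
```

Emit:
arm_command --pt "0 0 -1" --pt "0 0 -3.5" --pt "0 0 -6.5" --pt "0 0 -10" --pt "0 0 -13.5" --turn '[0, 0, 0, 0, 0]' --hand '[0, 0, 0, 0, 0]'

```text
clock: 20.58
eef_pos: [0.5058, 0.0598, 0.2542]
tool_rot: [0.993, -0.119, -0.0, 0.0]
ft_force: [0.8, -0.5, 0.5]
grip_width: 0.0854
```

Emit:
arm_command --pt "0 0 -3" --pt "0 0 -6" --pt "0 0 -8" --pt "0 0 -9" --pt "0 0 -9" --turn '[0, 0, 0, 0, 0]' --hand '[0, 0, 0, 0, 0]'

```text
clock: 21.0
eef_pos: [0.5075, 0.06, 0.3463]
tool_rot: [0.993, -0.119, 0.003, -0.001]
ft_force: [0.7, -0.6, 0.4]
grip_width: 0.0854
```

Run:
```python
from h import *
a=np.radians(166.3); ex=np.array([np.cos(a),np.sin(a)]); ey=np.array([-ex[1],ex[0]])
ims=[]
for n in ["wrist","scene","side"]:
    p,d,K,T=cap(n); W=cloud(d,K,T); ims.append(p)
    q=W[...,:2]-np.array([.5055,.06]); X=q@ex*1000; Y=q@ey*1000; Z=W[...,2]*1000
    m=(abs(X)<56)&(abs(Y)<34)&(Z>110)&(Z<134)
    if m.sum()>50:
        A=np.c_[X[m],Y[m],np.ones(m.sum())]
        print(n,m.sum(),cv2.minAreaRect(np.stack([X[m],Y[m]],-1).astype(np.float32)),"plane",np.linalg.lstsq(A,Z[m],rcond=None)[0])
    r=(p[...,0]>110)&(p[...,1]<60)&(p[...,2]<60)&(Z>200)&(abs(Y)<60)&(X>50)&(X<250)
    if r.sum()>5: print(n,"handle",r.sum(),np.round([np.percentile(v[r],[2,50,98]) for v in(X,Y,Z)],1))
    m=(X>70)&(X<240)&(abs(Y)<8)&(Z>150)&(Z<265)
    if m.sum()>5: print("arm line slope",np.polyfit(Z[m]-129,X[m]-66,1))
cv2.imwrite("pics/j.png",np.vstack([ims[1][80:280,200:400],ims[2][80:280,130:330]])[...,::-1])
c=np.array([.5055,.06]); g=c+ex*(.066+.065); print("grip est",g); go(g[0],g[1],.335,346.3)
```

```text
wrist 3305 ((0.037769317626953125, 0.34600830078125), (95.3656997680664, 56.028228759765625), 0.014377699233591557) plane [1.69821600e-03 4.38751430e-04 1.21748983e+02]
arm line slope [ 0.38323244 -4.22638207]
scene 658 ((1.0907821655273438, 0.4171028137207031), (56.00516891479492, 99.83610534667969), 89.99102020263672) plane [ 2.47574571e-02 -2.63076422e-03  1.22840899e+02]
arm line slope [ 0.38067535 -3.78663264]
side 482 ((0.910247802734375, 2.377511978149414), (59.29238510131836, 97.1387710571289), 89.14212799072266) plane [-1.20924884e-02 -4.62712009e-02  1.21419267e+02]
side handle 46 [[116.9 127.  134.9]
 [-10.2   1.7  12.7]
 [287.6 292.9 295.6]]
arm line slope [ 0.36517332 -1.50789284]
grip est [0.37822707 0.0910258 ]
at [0.506  0.0598 0.3417] yaw -13.62 tilt z [-0.001 -0.    -1.   ] j6 -2.79 w 0.0853 t 21.15
shift [-13.15  -0.02   0.68] turn 0.001
```

View pics/j.png

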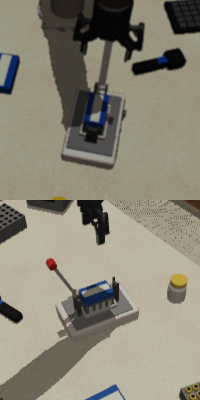

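The crops show the blue cover sitting level between the hinge and the catch, and the red latch handle up and leaning back. The cover top reads 122 to 123 mm (123 expected), and it is centred to about 1 mm in the wrist and scene views. The side view gives about 2.5 mm in y.

Emit:
arm_command --pt "-1.5 0 0.2" --pt "-4.5 0 0.2" --pt "-8 0 0.2" --pt "-11 0 0.2" --pt "-12.3 0 0.2" --turn '[0, 0, 0, 0, 0]' --hand '[0, 0, 0, 0, 0]'

```text
clock: 21.57
eef_pos: [0.383, 0.0889, 0.3392]
tool_rot: [0.993, -0.118, -0.002, 0.0]
ft_force: [0.1, 0.3, 0.7]
grip_width: 0.0853
```

Emit:
arm_command --pt "0 0 0" --pt "0 0 0" --pt "0 0 0" --turn '[0, 0, 0]' --hand '[0, 0, 0]'

```text
clock: 21.82
eef_pos: [0.3877, 0.0888, 0.3399]
tool_rot: [0.993, -0.119, 0.0, 0.0]
ft_force: [0.5, 0.1, 0.9]
grip_width: 0.0851
```

```bash
python3 -c "
from h import *
go(.3846,.0893,.280,346.3)
p,d,K,T=cap('wrist');W=cloud(d,K,T);m=(p[...,0]>90)&(p[...,1]<60)&(p[...,2]<60)&(W[...,2]>.2)
o=get_obs();M=R.from_quat(o['tool_rot']).as_matrix();Q=(W[m]-o['eef_pos'])@M*1000
print(m.sum(),np.round(np.percentile(Q,[2,50,98],axis=0),1) if m.sum() else 0)"
```

```text
at [0.3877 0.0888 0.3399] yaw -13.63 tilt z [ 0. -0. -1.] j6 -2.68 w 0.0851 t 21.8167
shift [-0.32  0.02  5.99] turn 0.001
0 0
```

Emit:
arm_command --pt "-0.2 0 1" --pt "-0.2 0 2.5" --pt "-0.2 0 4" --pt "-0.2 0 5.4" --pt "-0.2 0 5.9" --turn '[0, 0, 0, 0, 0]' --hand '[0, 0, 0, 0, 0]'

```text
clock: 22.28
eef_pos: [0.3849, 0.0888, 0.2789]
tool_rot: [0.993, -0.119, -0.002, 0.001]
ft_force: [-0.3, -0.3, -0.6]
grip_width: 0.0854
```

Emit:
arm_command --pt "0 0 0" --pt "0 0 0" --pt "0 0 0" --turn '[0, 0, 0]' --hand '[0, 0, 0]'

```text
clock: 22.53
eef_pos: [0.3857, 0.0893, 0.282]
tool_rot: [0.993, -0.119, 0.001, -0.0]
ft_force: [0.5, -0.0, 0.3]
grip_width: 0.0855
```

Run:
```python
from h import *
go(.3846,.0893,.280,346.3)
for n in ("side","scene"):
    p,d,K,T=cap(n); o=get_obs(); M=R.from_quat(o["tool_rot"]).as_matrix()
    W=cloud(d,K,T); m=(p[...,0]>100)&(p[...,1]<60)&(p[...,2]<60)&(W[...,2]>.2)&(W[...,2]<.32)&(np.hypot(W[...,0]-.385,W[...,1]-.09)<.08)
    Q=(W[m]-o["eef_pos"])@M*1000; print(n,m.sum(),np.round(np.percentile(Q,[2,50,98],axis=0),1) if m.sum() else 0)
    u=T[:3,:3]@o["eef_pos"]+T[:3,3]; u=K@u; c,r=(u[:2]/u[2]).astype(int); print(r,c)
    cv2.imwrite(f"pics/k_{n}.png",cv2.resize(p[r-50:r+50,c-60:c+60],None,fx=4,fy=4)[...,::-1])
```

```text
at [0.3857 0.0893 0.282 ] yaw -13.64 tilt z [ 0.001  0.    -1.   ] j6 -2.68 w 0.0855 t 22.5333
shift [-0.11  0.03  0.2 ] turn 0.001
side 0 0
144 181
scene 0 0
113 310
```

View pics/k_side.png

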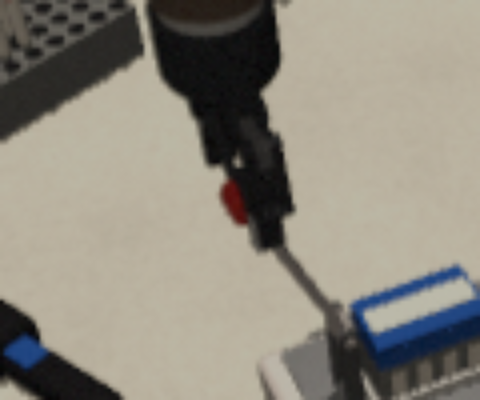

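The crop shows the red handle at (200, 233), between the jaws and just behind the near finger. I'll close on it.

Emit:
arm_command --pt "0 0 0.1" --pt "0 0 0.1" --pt "0 0 0.1" --pt "0 0 0.1" --pt "0 0 0.1" --turn '[0, 0, 0, 0, 0]' --hand '[0.2, 0.4, 0.6, 0.7, 0.8]'

```text
clock: 23.05
eef_pos: [0.3849, 0.0897, 0.2805]
tool_rot: [0.993, -0.119, 0.0, -0.001]
ft_force: [-0.2, 17.5, 8.9]
grip_width: 0.0256
```

Emit:
arm_command --pt "0 0 0" --pt "0 0 0" --pt "0 0 0" --pt "0 0 0" --pt "0 0 0" --turn '[0, 0, 0, 0, 0]' --hand '[0.9, 1, 1, 1, 1]'

```text
clock: 23.47
eef_pos: [0.385, 0.0899, 0.2807]
tool_rot: [0.993, -0.118, 0.0, -0.001]
ft_force: [-0.3, 4.5, 3.3]
grip_width: 0.0251
```

Run:
```python
from h import *
o=get_obs(); print(o["eef_pos"],o["grip_width"],o["ft_force"])
# arc offsets from theta0 in tool frame: +x tool = -x mixer, z tool = down
t0=1.935
for t in np.arange(t0,-.01,-t0/26):
    print(round(t,3),np.round([16.5*(np.cos(t)-np.cos(t0)),16.5*(np.sin(t0)-np.sin(t))],2))
```

```text
[0.38499747 0.08987861 0.28066838] 0.025057671369390667 [-0.29735489  4.53178281  3.34472444]
1.935 [0. 0.]
1.861 [ 1.16 -0.39]
1.786 [ 2.35 -0.7 ]
1.712 [ 3.56 -0.92]
1.637 [ 4.78 -1.05]
1.563 [ 6.01 -1.08]
1.488 [ 7.23 -1.03]
1.414 [ 8.45 -0.88]
1.34 [ 9.66 -0.64]
1.265 [10.84 -0.32]
1.191 [12.    0.09]
1.116 [13.12  0.59]
1.042 [14.2   1.17]
0.968 [15.24  1.83]
0.893 [16.22  2.56]
0.819 [17.15  3.37]
0.744 [18.01  4.24]
0.67 [18.81  5.17]
0.595 [19.54  6.16]
0.521 [20.19  7.21]
0.447 [20.76  8.29]
0.372 [21.25  9.42]
0.298 [21.65 10.58]
0.223 [21.97 11.76]
0.149 [22.19 12.97]
0.074 [22.33 14.19]
0.0 [22.38 15.42]
```

Gripped at 25 mm, the handle's length. I'll follow the arc and watch the forces.

Emit:
arm_command --pt "1.1 0 -0.4" --pt "2.3 0 -0.7" --pt "3.5 0 -0.9" --pt "4.8 0 -1.05" --pt "6 0 -1.1" --turn '[0, 0, 0, 0, 0]' --hand '[1, 1, 1, 1, 1]'

```text
clock: 23.88
eef_pos: [0.442, 0.076, 0.2907]
tool_rot: [0.993, -0.118, -0.002, -0.001]
ft_force: [-3.4, 6.5, 0.6]
grip_width: 0.025
```

Emit:
arm_command --pt "1.2 0 0.05" --pt "2.4 0 0.2" --pt "3.65 0 0.45" --pt "4.8 0 0.75" --pt "6 0 1.2" --turn '[0, 0, 0, 0, 0]' --hand '[1, 1, 1, 1, 1]'

```text
clock: 24.3
eef_pos: [0.5011, 0.0616, 0.2792]
tool_rot: [0.993, -0.118, -0.001, -0.001]
ft_force: [-3.1, 5.2, 4.3]
grip_width: 0.0252
```

```bash
cat >> h.py <<'E'
def lat():
    o=get_obs(); a=np.radians(166.3); q=o["eef_pos"][:2]-np.array([.5055,.06])
    X=q@[np.cos(a),np.sin(a)]-.066; Z=o["eef_pos"][2]+.0025-.129
    t=np.arctan2(Z,-X); print("rad",np.hypot(X,Z),"theta",t,"F",np.round(o["ft_force"],1),"w",o["grip_width"])
    return t
E
python3 -c "
from h import *
lat()"
```

```text
rad 0.16456270652807062 theta 1.18912358297923 F [-3.1  5.2  4.3] w 0.025201589287751097
```

Emit:
arm_command --pt "1.1 0 0.5" --pt "2.2 0 1.1" --pt "3.2 0 1.75" --pt "4.2 0 2.5" --pt "5.1 0 3.3" --turn '[0, 0, 0, 0, 0]' --hand '[1, 1, 1, 1, 1]'

```text
clock: 24.72
eef_pos: [0.5521, 0.0492, 0.2468]
tool_rot: [0.993, -0.118, 0.001, -0.0]
ft_force: [-0.2, 3.9, 5.8]
grip_width: 0.0249
```

Emit:
arm_command --pt "0.85 0 0.9" --pt "1.65 0 1.8" --pt "2.4 0 2.8" --pt "3 0 3.85" --pt "3.6 0 4.9" --turn '[0, 0, 0, 0, 0]' --hand '[1, 1, 1, 1, 1]'

```text
clock: 25.13
eef_pos: [0.5877, 0.0405, 0.198]
tool_rot: [0.993, -0.119, 0.002, -0.0]
ft_force: [1.3, 2.4, 6.3]
grip_width: 0.0251
```

Run:
```python
from h import *
t0=lat()
for t in np.linspace(t0,0,6)[1:]: print(round(t,3),np.round([16.5*(np.cos(t)-np.cos(t0)),16.5*(np.sin(t0)-np.sin(t))],2))
```

```text
rad 0.16654186535840323 theta 0.44352988939475324 F [1.3 2.4 6.3] w 0.025099032114938555
0.355 [0.57 1.35]
0.266 [1.02 2.74]
0.177 [1.34 4.17]
0.089 [1.53 5.62]
0.0 [1.6  7.08]
```

Emit:
arm_command --pt "0.45 0 1.2" --pt "0.85 0 2.4" --pt "1.15 0 3.6" --pt "1.35 0 4.8" --pt "1.45 0 5.6" --turn '[0, 0, 0, 0, 0]' --hand '[1, 1, 1, 1, 1]'

```text
clock: 25.55
eef_pos: [0.6028, 0.0369, 0.1416]
tool_rot: [0.993, -0.119, 0.003, -0.0]
ft_force: [2.2, 3.8, 6.1]
grip_width: 0.0248
```

Emit:
arm_command --pt "0 0 0.4" --pt "0.05 0 0.8" --pt "0.05 0 1.2" --pt "0.05 0 1.4" --pt "0.05 0 1.5" --turn '[0, 0, 0, 0, 0]' --hand '[1, 1, 1, 1, 1]'

```text
clock: 25.97
eef_pos: [0.6034, 0.0367, 0.1275]
tool_rot: [0.993, -0.119, 0.003, -0.0]
ft_force: [5.7, 1.6, 7.7]
grip_width: 0.0248
```

```bash
python3 -c "
from h import *
lat()"
```

```text
rad 0.1666187642243527 theta 0.005869244201803112 F [5.7 1.6 7.7] w 0.024766269187305356
```

Emit:
arm_command --pt "-0.1 0 0.1" --pt "-0.1 0 0.2" --pt "-0.1 0 0.3" --pt "-0.1 0 0.3" --turn '[0, 0, 0, 0]' --hand '[1, 1, 1, 1]'

```text
clock: 26.3
eef_pos: [0.6033, 0.0368, 0.125]
tool_rot: [0.993, -0.119, 0.004, -0.0]
ft_force: [8.2, 1.4, 4.4]
grip_width: 0.0255
```

Emit:
arm_command --pt "-0.1 0 0.1" --pt "-0.1 0 0.2" --pt "-0.1 0 0.3" --pt "-0.1 0 0.3" --turn '[0, 0, 0, 0]' --hand '[1, 1, 1, 1]'

```text
clock: 26.63
eef_pos: [0.6032, 0.0368, 0.1223]
tool_rot: [0.993, -0.119, 0.005, -0.0]
ft_force: [8.9, 0.6, 3.9]
grip_width: 0.0251
```

Run:
```python
from h import *
lat()
a=np.radians(166.3); ex=np.array([np.cos(a),np.sin(a)]); ey=np.array([-ex[1],ex[0]])
ims=[]
for n in ["scene","side"]:
    p,d,K,T=cap(n); W=cloud(d,K,T); ims.append(p)
    q=W[...,:2]-np.array([.5055,.06]); X=q@ex*1000; Y=q@ey*1000; Z=W[...,2]*1000
    m=(X>-55)&(X<50)&(abs(Y)<8)&(Z>126)&(Z<145)
    if m.sum()>10: print(n,m.sum(),"arm top fit",np.polyfit(X[m],Z[m],1),np.median(Z[m]))
cv2.imwrite("pics/l.png",cv2.resize(np.hstack([ims[0][150:260,240:350],ims[1][130:240,180:290]]),None,fx=3,fy=3)[...,::-1])
```

```text
rad 0.16644255985662634 theta -0.024961107519676524 F [8.9 0.6 3.9] w 0.02514373763932497
side 130 arm top fit [-5.61550005e-02  1.35734241e+02] 135.80781922032702
```

View pics/l.png

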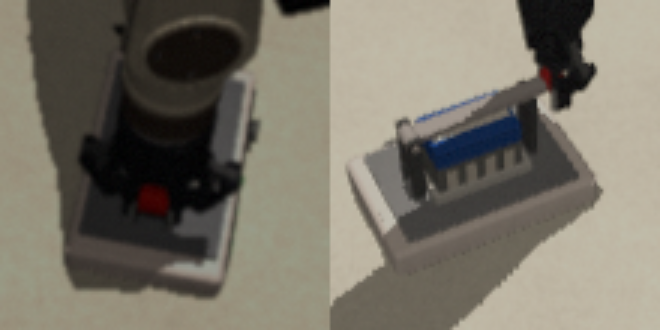

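The side crop shows the arm almost level over the cover, but its fitted slope says about 0.05 rad remains and the jaws may have slipped. I'll release and press the handle down from above with shut fingers.

Emit:
arm_command --pt "0 0 0" --pt "0 0 0" --pt "0 0 0" --pt "0 0 0" --turn '[0, 0, 0, 0]' --hand '[0.5, 0.3, 0.3, 0.3]'

```text
clock: 27.07
eef_pos: [0.5978, 0.0371, 0.1194]
tool_rot: [0.993, -0.119, -0.001, 0.001]
ft_force: [-0.5, 0.6, -0.3]
grip_width: 0.0597
```

Emit:
arm_command --pt "0 0 -1" --pt "0 0 -3" --pt "0 0 -5" --pt "0 0 -7" --pt "0 0 -8" --turn '[0, 0, 0, 0, 0]' --hand '[0.3, 0.3, 0.3, 0.3, 0.3]'

```text
clock: 27.48
eef_pos: [0.5997, 0.0375, 0.2037]
tool_rot: [0.993, -0.119, 0.002, -0.0]
ft_force: [1.0, 1.0, -0.5]
grip_width: 0.0598
```

Emit:
arm_command --pt "0 0 0" --pt "0 0 0" --pt "0 0 0" --pt "0 0 0" --pt "0 0 0" --turn '[0, 0, 0, 0, 0]' --hand '[1, 1, 1, 1, 1]'

```text
clock: 27.9
eef_pos: [0.5979, 0.0374, 0.1988]
tool_rot: [0.993, -0.119, -0.001, 0.0]
ft_force: [0.5, 0.2, 0.6]
grip_width: 0.0005
```

Run:
```python
from h import *
go(.6016,.0366,.155,346.3)
a=np.radians(166.3); ex=np.array([np.cos(a),np.sin(a)]); ey=np.array([-ex[1],ex[0]])
for n in ["wrist","scene","side"]:
    p,d,K,T=cap(n); W=cloud(d,K,T)
    q=W[...,:2]-np.array([.5055,.06]); X=q@ex*1000; Y=q@ey*1000; Z=W[...,2]*1000
    m=(X>-55)&(X<50)&(abs(Y)<8)&(Z>126)&(Z<148)
    if m.sum()>10: print(n,m.sum(),"arm top fit",np.polyfit(X[m],Z[m],1))
    r=(p[...,0]>90)&(p[...,1]<60)&(p[...,2]<60)&(Z>100)&(X<-80)&(X>-125)
    if r.sum()>5: print(n,"handle",r.sum(),np.round([np.percentile(v[r],[2,50,98]) for v in(X,Y,Z)],1))
```

```text
at [0.5979 0.0374 0.1988] yaw -13.62 tilt z [-0.003 -0.    -1.   ] j6 -2.84 w 0.0005 t 27.9
shift [ 0.39 -0.01  4.38] turn 0.001
wrist 223 arm top fit [-6.17228092e-02  1.35355917e+02]
side 137 arm top fit [-5.45172170e-02  1.35713995e+02]
side handle 16 [[-105.3  -95.6  -89.3]
 [  -8.5    1.2   13.6]
 [ 133.6  147.4  153.4]]
```

Emit:
arm_command --pt "0.3 0 0.8" --pt "0.3 0 1.8" --pt "0.3 0 2.6" --pt "0.3 0 3.2" --pt "0.3 0 3.4" --turn '[0, 0, 0, 0, 0]' --hand '[1, 1, 1, 1, 1]'

```text
clock: 28.47
eef_pos: [0.6005, 0.0367, 0.1641]
tool_rot: [0.993, -0.119, -0.002, 0.0]
ft_force: [0.2, -0.4, -0.1]
grip_width: 0.0003
```

Emit:
arm_command --pt "0 0 0.2" --pt "0 0 0.4" --pt "0 0 0.6" --pt "0 0 0.8" --pt "0 0 0.9" --turn '[0, 0, 0, 0, 0]' --hand '[1, 1, 1, 1, 1]'

```text
clock: 28.88
eef_pos: [0.6019, 0.0367, 0.1574]
tool_rot: [0.993, -0.119, 0.0, -0.0]
ft_force: [0.1, 0.2, 0.8]
grip_width: -0.0001
```

Emit:
arm_command --pt "0 0 0.2" --pt "0 0 0.4" --pt "0 0 0.5" --pt "0 0 0.6" --pt "0 0 0.6" --turn '[0, 0, 0, 0, 0]' --hand '[1, 1, 1, 1, 1]'

```text
clock: 29.3
eef_pos: [0.6022, 0.0368, 0.1546]
tool_rot: [0.993, -0.119, 0.002, -0.0]
ft_force: [-4.5, -0.8, 13.2]
grip_width: 0.0002
```

```bash
cat > chk.py <<'E'
from h import *
go(.6016,.0366,.155,346.3); print(get_obs()["ft_force"])
a=np.radians(166.3); ex=np.array([np.cos(a),np.sin(a)]); ey=np.array([-ex[1],ex[0]])
for n in ["wrist","side","scene"]:
    p,d,K,T=cap(n); W=cloud(d,K,T)
    q=W[...,:2]-np.array([.5055,.06]); X=q@ex*1000; Y=q@ey*1000; Z=W[...,2]*1000
    m=(X>-55)&(X<50)&(abs(Y)<8)&(Z>126)&(Z<148)
    if m.sum()>10: print(n,m.sum(),"arm top fit",np.polyfit(X[m],Z[m],1))
    m=(abs(X)<56)&(abs(Y)<34)&(abs(Y)>12)&(Z>110)&(Z<128)
    if m.sum()>50:
        A=np.c_[X[m],Y[m],np.ones(m.sum())]
        print(n,m.sum(),"cover",cv2.minAreaRect(np.stack([X[m],Y[m]],-1).astype(np.float32)),"plane",np.linalg.lstsq(A,Z[m],rcond=None)[0])
    r=(p[...,0]>90)&(p[...,1]<60)&(p[...,2]<60)&(Z>100)&(X<-80)&(X>-125)
    if r.sum()>5: print(n,"handle",r.sum(),np.round([np.percentile(v[r],[2,50,98]) for v in(X,Y,Z)],1))
E
python3 chk.py
```

```text
at [0.6022 0.0368 0.1546] yaw -13.62 tilt z [ 0.004  0.    -1.   ] j6 -2.84 w 0.0002 t 29.3
shift [-0.05  0.03 -0.04] turn 0.001
[-4.50011972 -0.76390198 13.24230742]
wrist 153 arm top fit [-8.09720851e-04  1.31552526e+02]
side 135 arm top fit [-3.29866444e-03  1.31744868e+02]
side 262 cover ((0.9133491516113281, 2.470245361328125), (58.85438537597656, 95.85167694091797), 89.49723052978516) plane [-8.02092342e-03 -6.96105298e-02  1.21396262e+02]
side handle 6 [[-97.6 -92.8 -90. ]
 [ -9.3   9.9  12.3]
 [128.  137.2 141. ]]
```

Emit:
arm_command --pt "0 0 0.2" --pt "0 0 0.3" --pt "0 0 0.3" --turn '[0, 0, 0]' --hand '[1, 1, 1]'

```text
clock: 29.7
eef_pos: [0.6022, 0.0368, 0.1543]
tool_rot: [0.993, -0.119, 0.003, -0.0]
ft_force: [-9.6, 0.3, 25.4]
grip_width: 0.0
```

Emit:
arm_command --pt "0 0 -1" --pt "0 0 -3" --pt "0 0 -6" --pt "0 0 -9" --pt "0 0 -12" --turn '[0, 0, 0, 0, 0]' --hand '[1, 1, 1, 1, 1]'

```text
clock: 30.12
eef_pos: [0.6012, 0.0368, 0.2692]
tool_rot: [0.993, -0.119, -0.0, 0.0]
ft_force: [1.0, -0.2, 1.0]
grip_width: -0.0
```

Emit:
arm_command --pt "0 0 -1" --pt "0 0 -1" --pt "0 0 -1" --pt "0 0 -1" --pt "0 0 -1" --turn '[0, 0, 0, 0, 0]' --hand '[1, 1, 1, 1, 1]'

```text
clock: 30.53
eef_pos: [0.6006, 0.0367, 0.2758]
tool_rot: [0.993, -0.119, -0.002, 0.0]
ft_force: [-0.7, -0.1, -0.8]
grip_width: -0.0001
```

```bash
python3 chk.py
```

```text
at [0.6006 0.0367 0.2758] yaw -13.62 tilt z [-0.005 -0.    -1.   ] j6 -2.84 w -0.0001 t 30.5333
shift [ 0.15 -0.03 12.08] turn 0.001
[-0.69046837 -0.14230025 -0.81686091]
wrist 112 arm top fit [-9.15271063e-03  1.32219544e+02]
wrist 228 cover ((-44.60308837890625, 0.47748374938964844), (55.67436599731445, 8.62613296508789), 88.97795867919922) plane [1.12495326e+00 8.69248511e-04 1.70761391e+02]
side 122 arm top fit [-9.93100265e-03  1.32343168e+02]
side 260 cover ((1.4784202575683594, 1.7294120788574219), (96.38626861572266, 60.085044860839844), 1.3220208883285522) plane [-4.90624717e-03 -5.84908299e-02  1.20981826e+02]
side handle 12 [[-104.1  -94.5  -89.5]
 [ -10.3    0.5   12.7]
 [ 130.1  138.7  140.6]]
scene 58 arm top fit [-7.48300542e-04  1.33213449e+02]
scene 220 cover ((-17.582229614257812, 0.3915081024169922), (62.48280334472656, 55.88561248779297), 0.02325115166604519) plane [ 5.16676228e-02 -3.08097699e-03  1.23378278e+02]
```

Run:
```python
from h import *
p=cap("side")[0]; cv2.imwrite("pics/m.png",cv2.resize(p[110:300,110:420],(775,475),interpolation=cv2.INTER_CUBIC)[...,::-1])
```

```text
(no output)
```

View pics/m.png

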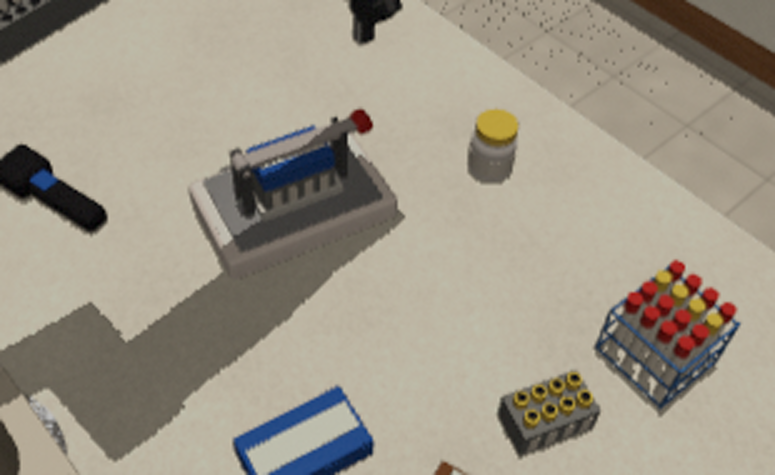

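The block, cover and closed latch show in place at (160, 300). The gripper is clear at (15, 375), and the bystanders stand where they were.

```bash
python3 -c "
from workcell import *
print(job_done())"
```

```text
the job is handed in; nothing more can be done
None
```

I put the red-capped block in the mixer pocket, set the small blue cover on it, closed the latch, and handed the job in. The robot's clock read about 31 s of the 72 s allowed, and the hand-in gave no verdict.

- **Block:** it touched the floor at the expected height. The wrist camera put it within 0.3 mm of the pocket centre and level, and the scene camera within 1.2 mm.
- **Cover:** before the latch was closed, the wrist camera put it within 0.4 mm of centre and flat. Its top read 122–123 mm against the expected 123 mm.
- **Latch:** my first pull with the handle gripped slipped and left it at about 0.055 rad, just outside the limit. I then pressed the handle down from above with shut fingers until it stopped at about 25 N. The last fits gave 0.01 rad or less from all three cameras.
- **Clear of the scene:** the last picture shows the gripper clear of everything. The yellow block, rack, jar and scanner look unmoved, though I checked them only by eye.

**Disagreement:** after the latch closed, only the side camera still gave a usable whole-cover fit, and the arm hid part of the cover from the others. It showed about a 2 mm offset and a 0.06 slope across the cover. It had shown much the same (2.4 mm, 0.05) before, when the wrist camera read flat. I took this as the cover's side wall entering the fit and did not check further.

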